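# Set the paper stop of a binding machine to the green size

### The job

The next booklets are the green paper size: lift the orange paper-stop knob of the binding machine out of its notch, move it along its rail to the notch beside the green tab, let it drop fully home there and let go. Leave the white knob on the other rail where it is.

Things in the scene. Friction and masses are not known exactly. Their poses are not given: they have to be found in the camera images.
- stop_knob (a point): Centre of the orange knob: upright cylinder, 30 mm wide, 46 mm tall, seated on the five-notch steel rail of a binding machine (260 x 380 mm, dark deck 95 mm up). Captive: it moves only up and along the rail, freely, and sinks by its weight (1 N). Starts in the middle notch, its underside 24 mm above the deck, 3 mm above the rail. Axes: x across the rail, away from the robot; y along it; z up.
- stop_lift (a joint): Height in m of the orange knob above its seat: 0 fully home in a notch, 0.035 at most (hard stop). Below about 0.008 the notch's upright sides hold it; from 0.018 up it passes freely over the teeth between the notches.
- green_notch (a point): Where the orange knob's centre lies when seated in the notch beside the green tab (same axes). The tab, 26 x 26 x 8 mm, lies on the deck 43 mm from here along x. Yellow, blue and white tabs mark other notches; the order varies. Notches are 45 mm apart along y, green 1 or 2 from the start. Each is a funnel: a knob let go within 9 mm of its centre slides in, with 2 mm play when home.
- depth_knob (a point): Centre of the white knob, same shape and size, on the shorter three-notch rail, parallel to the first and 110 mm nearer to the robot. To be left alone.

How it is judged:
By the outcome, as a careful person would: the job done as asked, in the order asked, and still so for the second after the job is handed in, with the robot touching nothing.
It also fails if it takes over 32 s, if anything falls off the work surface, if the arm or the gripper's body presses on something with over 40 N, if the wrist force passes 120 N, or if a joint passes its speed limit or range.

### The arm

A 6-joint arm with a two-finger parallel gripper is mounted at the origin on the work surface. World frame = base frame: x ahead of the robot, y to its left, z up, the work surface at z = 0. Lengths are in m, angles in rad, forces in N, time in s.
With the tool pointing down it reaches from about 0.35 to 0.85 m from the base axis. Payload 8.1 kg.
Tool frame: the origin (TCP) lies on the centre line of the jaws, within the pads' length; the fingertips stand 25 mm ahead of it and the grasp point (between the pads) lies 6 mm ahead of it (env.tips_ahead is the distance from the TCP to the fingertips, in m); z points along the fingers, y is the direction in which the jaws open and shut (so a half turn about z gives the same grasp; the last joint's range is limited). The gripper opens to 93 mm and grips with 3 to 60 N. Pads are 15 mm wide; open, the fingers measure 128 mm over their backs; the gripper's body (75 mm by 188 mm) begins 65 mm behind the grasp point.
Start: joints at [1.116, 0.13, 1.488, -0, 1.523, -0.085], TCP at [0.217, 0.559, 0.244] pointing down, gripper open.
Joint ranges: [-2.96, 2.96], [-0.89, 2.26], [0.02, 2.5], [-1.34, 4.48], [0, 2.73], [-2.66, 2.66]. Speed limits (rad/s): [2.39, 2.39, 2.79, 3.14, 3.14, 3.14].

### API

Orientations are given as a unit quaternion [x, y, z, w].
In Python, from station import env gives the robot as it stands.
- The arm moves only by the tool send_rows, never from a script. Its arguments are lists of equal length, an entry for each row: "delta_pos": the shift along the tool's x, y, z in m, a list of three; "roll": the turn about the tool's z in rad. A call has 1 to 5 rows; each row shifts and turns the commanded pose from where the row before left it, along the tool's axes as they then stand; what a row does not reach is not made up. A row lasts 1/8 s, in which the tool goes at most 62.5 mm and 10.7 degrees, less where a joint would pass 70% of its speed; a pose out of reach is approached as far as the arm can. A call with a gripper value outside its range is refused whole. "jaw" is the gripper command: -1 is fully open, 1 is shut, values between are in proportion, set as the call begins (left out, the last holds). The fingers move at their own pace and stop on an object; "grip_force" is the grip in N (left out, the last holds). Time passes only in rows, so rows that do not move let the fingers close. It gives the time, the measured TCP pose, the force and the opening at its end, in the units of the state.
- env.get_state(): the state, without advancing time (a new reading comes with each control period).
- env.read_camera(name): name is "scene" or "top" or "wrist"; returns a dict with "frame" (400x640x3 uint8, red, green, blue), "fov_y" (degrees; the focal length in pixels is half the picture's height over the tangent of half this angle, whatever the lens; pixels are square), "cx", "cy" (the principal point, pixels), "cam_to_world" (4x4, takes a point from camera to world coordinates). Camera axes: x right, y down, z forward; pixel columns grow to the right and rows downward; lengths in m; the calibration is good to about 2 mm. A picture is of the moment at which its call begins. There is no depth.
- env.sign_off(): hands the job in, once; it reports no verdict.
The state is a dict: "clock": time; "joint_pos": joint angles; "qvel": joint speeds; "effort": joint torques, N m; "tcp_pos": TCP position; "tool_rot": TCP orientation; "force": force on the tool from outside, world axes, zero at the start; "ft_torque": the same for the moment, N m; "width": opening from 0.0 (shut) to 1.0 (fully open).
Only numpy, scipy, OpenCV 4.12 (cv2) and the standard library are available. Lean on these libraries where they do the work, as an engineer would, in place of code of your own. Each camera call takes 0.05 s, during which the arm holds its last target. There are 200 camera calls.

## Working session

There is one attempt and no reset: what is moved stays moved. The work goes in short steps, Python scripts to look and compute and a tool call to move; the robot and the scene stay as the last step left them, time stands still between calls to the robot, and variables do not carry over. Pictures are saved under pics/ and viewed, about 8 in all and at most 12, crops included, and the job is handed in when it is done.

Besides the shell and the picture viewer there is one more tool, called after "Emit:" as a command line: name --pt "numbers of a row" for each row, then --argument value for the rest. send_rows: Moves the arm, as the interface text tells. Its arguments: {"type":"object","properties":{"delta_pos":{"type":"array","items":{"type":"array","items":{"type":"number"}}},"roll":{"type":"array","items":{"type":"number"}},"jaw":{"type":"number"},"grip_force":{"type":"number"}},"required":["delta_pos","roll"]}

```bash
mkdir -p pics; cat > h.py <<'E'
import numpy as np, cv2
from station import env
def cam(n,save=None):
    c=env.read_camera(n)
    if save: cv2.imwrite('pics/'+save,c['frame'][:,:,::-1])
    return c
def ray(c,u,v,z):
    f=200/np.tan(np.radians(c['fov_y'])/2); T=np.array(c['cam_to_world'])
    d=T[:3,:3]@np.array([(u-c['cx'])/f,(v-c['cy'])/f,1]); o=T[:3,3]
    return o+d*(z-o[2])/d[2]
def blobs(c,lo,hi,amin=30):
    hsv=cv2.cvtColor(c['frame'],cv2.COLOR_RGB2HSV)
    m=cv2.inRange(hsv,np.array(lo),np.array(hi))
    n,l,s,ce=cv2.connectedComponentsWithStats(m)
    return [(s[i].tolist(),ce[i].round(1).tolist()) for i in range(1,n) if s[i][4]>=amin]
COL=dict(orange=((5,140,90),(17,255,255)),yellow=((21,120,90),(34,255,255)),green=((40,90,50),(85,255,255)),blue=((95,110,60),(128,255,255)))
E
python3 - <<'E'
from h import *
for n in('top','scene'):
    c=cam(n,n+'1.png'); print(n,np.array(c['cam_to_world'])[:3,3].round(3),c['fov_y'])
    for k,v in COL.items():
        for s,ce in blobs(c,*v): print(k,s,ce,ray(c,*ce,0.103 if k!='orange' else .165).round(4))
s=env.get_state();print(s['tcp_pos'],s['tool_rot'],s['width'],s['clock'],env.tips_ahead)
E
```

```text
top [0.494 0.05  0.814] 46.60451052694148
orange [382, 192, 22, 21, 133] [391.3, 202.4] [ 0.5541 -0.0345  0.165 ]
yellow [397, 160, 20, 21, 294] [406.5, 170.1] [ 0.6104 -0.0655  0.103 ]
yellow [45, 270, 58, 72, 2928] [71.5, 305.1] [0.3915 0.4428 0.103 ]
green [81, 183, 27, 27, 297] [95.8, 195.2] [0.5611 0.417  0.103 ]
green [314, 187, 20, 20, 287] [323.3, 196.2] [0.5672 0.0617 0.103 ]
blue [607, 10, 33, 49, 287] [619.3, 38.8] [ 0.8243 -0.3948  0.103 ]
blue [205, 20, 177, 13, 1963] [293.8, 25.8] [0.84   0.1152 0.103 ]
blue [13, 59, 26, 25, 469] [25.2, 70.7] [0.76   0.5464 0.103 ]
blue [626, 61, 10, 26, 100] [631.8, 71.8] [ 0.7713 -0.4119  0.103 ]
blue [609, 74, 7, 12, 42] [611.8, 79.2] [ 0.7591 -0.3811  0.103 ]
blue [84, 78, 23, 35, 226] [96.6, 94.5] [0.7225 0.427  0.103 ]
blue [342, 178, 20, 20, 287] [351.0, 187.5] [0.5816 0.0194 0.103 ]
blue [0, 182, 62, 25, 1164] [29.1, 192.4] [0.5633 0.5234 0.103 ]
blue [63, 190, 10, 10, 56] [67.6, 195.2] [0.5602 0.4617 0.103 ]
scene [ 0.84  -0.253  0.883] 42.25750918209667
orange [266, 221, 19, 23, 347] [275.1, 231.8] [ 0.5582 -0.0411  0.165 ]
orange [270, 243, 14, 6, 42] [276.7, 245.8] [ 0.5765 -0.0561  0.165 ]
orange [14, 370, 24, 30, 104] [27.7, 382.6] [ 0.4727 -0.4206  0.165 ]
yellow [360, 36, 55, 47, 1490] [386.8, 58.4] [0.4249 0.4105 0.103 ]
yellow [279, 271, 21, 20, 270] [289.0, 280.2] [ 0.6102 -0.0682  0.103 ]
green [435, 90, 30, 20, 410] [448.6, 100.0] [0.5818 0.4057 0.103 ]
green [314, 204, 18, 16, 195] [322.6, 211.8] [0.5668 0.0589 0.103 ]
blue [448, 19, 30, 30, 359] [462.9, 33.8] [0.4991 0.574  0.103 ]
blue [544, 78, 19, 15, 211] [553.3, 85.1] [0.7119 0.5761 0.103 ]
blue [303, 226, 18, 16, 205] [311.8, 233.5] [0.5811 0.0164 0.103 ]
blue [424, 246, 109, 138, 1690] [477.0, 315.5] [0.8617 0.0857 0.103 ]
[0.21664808 0.55902737 0.24272938] [ 1.83861798e-01  9.82951776e-01 -7.77466636e-04 -2.00236218e-04] 1.001213258675515 0.1 0.025
```

```bash
cd pics; python3 -c "
import cv2,numpy as np
a=[cv2.imread(n+'1.png') for n in('top','scene')]
cv2.imwrite('both.png',cv2.resize(np.vstack(a),(480,600)))"
```

```text
(no output)
```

View pics/top1.png

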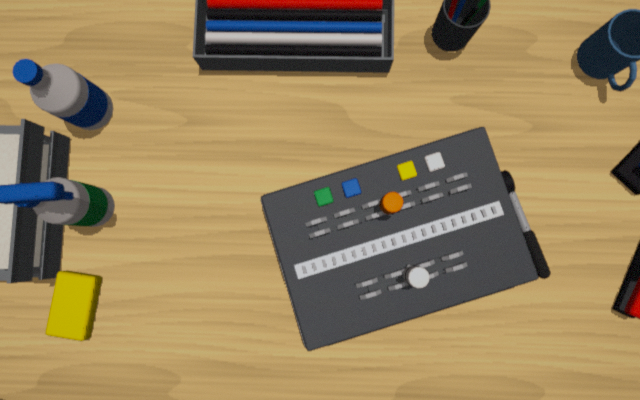

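The top view shows the machine turned about 19°. The tabs are green (323,196), blue (351,188), yellow (406,170) and white (434,161), with the orange knob at (391,202). Yellow to green measures 134 mm, which is 3 notches, so green is 2 notches toward +y. The start notch is about (0.555,-0.039) and green is about (0.526,0.046). I'll move above the knob now.

Emit:
send_rows --pt "-0.038 -0.031 -0.01" --pt "-0.038 -0.031 -0.01" --pt "-0.038 -0.031 -0.01" --pt "-0.038 -0.031 -0.01" --pt "-0.038 -0.031 0" --roll '[0,0,0,0,0]'

```text
clock: 0.72
tcp_pos: [0.3387, 0.345, 0.2843]
tool_rot: [0.184, 0.983, 0.0, 0.0]
force: [0.7, 0.7, -1.0]
width: 1.001
```

Emit:
send_rows --pt "-0.038 -0.031 0" --pt "-0.038 -0.031 0" --pt "-0.038 -0.031 0" --pt "-0.038 -0.031 0" --pt "-0.038 -0.031 0" --roll '[0,0,0,0,0]'

```text
clock: 1.35
tcp_pos: [0.4595, 0.1315, 0.2833]
tool_rot: [0.184, 0.983, -0.0, -0.0]
force: [0.2, 1.2, 0.2]
width: 0.996
```

Emit:
send_rows --pt "-0.038 -0.031 0" --pt "-0.038 -0.031 0" --pt "-0.038 -0.031 0" --pt "-0.038 -0.031 0" --roll '[0,0,0,0]'

```text
clock: 1.85
tcp_pos: [0.5564, -0.039, 0.2832]
tool_rot: [0.184, 0.983, 0.0, -0.0]
force: [0.1, 0.7, 1.0]
width: 1.0
```

Emit:
send_rows --pt "0 0 0" --pt "0 0 0" --pt "0 0 0" --pt "0 0 0" --pt "0 0 0" --roll '[-0.175,-0.175,-0.175,-0.175,0]'

```text
clock: 2.48
tcp_pos: [0.5558, -0.0375, 0.2832]
tool_rot: [-0.164, 0.986, 0.0, -0.0]
force: [-0.3, -0.0, 0.6]
width: 1.0
```

```bash
cat >> h.py <<'E'
from scipy.spatial.transform import Rotation as R
def to(p):
    s=env.get_state(); return R.from_quat(s['tool_rot']).inv().apply(np.array(p)-s['tcp_pos'])
def look(name,zor=.165):
    c=cam('wrist',name)
    for k,v in COL.items():
        for s,ce in blobs(c,*v): print(k,s,ce,ray(c,*ce,zor if k=='orange' else .103).round(4))
    return c
E
python3 - <<'E'
from h import *
look('w1.png'); s=env.get_state(); M=R.from_quat(s['tool_rot']).as_matrix()
print(s['clock'],s['tcp_pos'],s['force'],M.round(3),np.degrees(np.arctan2(M[1,1],M[0,1])))
E
```

```text
orange [306, 171, 24, 7, 57] [316.9, 172.8] [ 0.5353 -0.0443  0.165 ]
orange [300, 176, 35, 40, 1129] [317.1, 195.7] [ 0.5532 -0.038   0.165 ]
orange [0, 230, 30, 42, 280] [17.4, 247.5] [ 0.6786 -0.2632  0.165 ]
orange [406, 273, 17, 33, 47] [413.7, 288.4] [0.6067 0.0704 0.165 ]
orange [104, 284, 28, 2, 32] [117.8, 284.9] [ 0.6875 -0.1772  0.165 ]
orange [495, 285, 22, 21, 42] [501.3, 291.0] [0.5841 0.1449 0.165 ]
orange [537, 284, 63, 3, 66] [567.5, 285.0] [0.5599 0.1972 0.165 ]
orange [500, 304, 27, 19, 194] [511.1, 311.3] [0.6001 0.1634 0.165 ]
orange [127, 306, 7, 11, 32] [129.9, 311.3] [ 0.7113 -0.1626  0.165 ]
yellow [12, 0, 19, 11, 56] [21.8, 5.1] [ 0.4922 -0.3232  0.103 ]
yellow [44, 0, 43, 23, 195] [62.9, 8.2] [ 0.4833 -0.29    0.103 ]
yellow [550, 0, 29, 12, 108] [566.1, 3.7] [0.342  0.1129 0.103 ]
yellow [31, 7, 58, 28, 214] [56.1, 19.6] [ 0.4941 -0.2946  0.103 ]
yellow [0, 19, 13, 16, 80] [5.4, 24.9] [ 0.5124 -0.3355  0.103 ]
yellow [536, 19, 18, 15, 58] [545.0, 26.3] [0.363  0.1049 0.103 ]
yellow [588, 25, 14, 9, 40] [593.8, 28.8] [0.3511 0.1459 0.103 ]
yellow [554, 29, 
[... 1016 characters left out ...]
 38] [36.8, 266.2] [ 0.7431 -0.2897  0.103 ]
yellow [98, 267, 17, 10, 44] [105.5, 271.0] [ 0.7252 -0.2194  0.103 ]
yellow [116, 271, 14, 10, 37] [122.4, 275.1] [ 0.7244 -0.2014  0.103 ]
yellow [99, 277, 16, 7, 30] [106.8, 280.0] [ 0.7359 -0.2165  0.103 ]
yellow [142, 279, 11, 7, 34] [147.4, 282.6] [ 0.7249 -0.1742  0.103 ]
green [390, 208, 27, 24, 607] [403.3, 219.4] [0.5671 0.06   0.103 ]
blue [347, 208, 27, 24, 607] [359.8, 219.5] [0.5815 0.0179 0.103 ]
blue [249, 372, 80, 22, 750] [281.7, 384.9] [0.8132 0.0056 0.103 ]
2.525 [ 0.55582606 -0.03748474  0.28323145] [ 0.11728427  0.90255944 -0.78242465] [[-0.947 -0.321 -0.001]
 [-0.321  0.947  0.   ]
 [ 0.001  0.    -1.   ]] 108.69496232650079
```

View pics/w1.png

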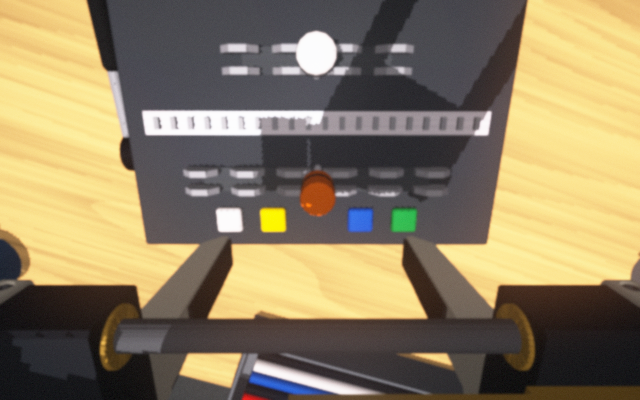

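The wrist view agrees: orange knob at (317,196), green tab at (403,219), jaws lined up with the rail to 0.2° and the TCP within 1 mm of the knob axis. Next I descend 130 mm and grip lightly.

Emit:
send_rows --pt "0 0 0.03" --pt "0 0 0.03" --pt "0 0 0.03" --pt "0 0 0.03" --pt "0 0 0.01" --roll '[0,0,0,0,0]' --jaw -0.2

```text
clock: 3.15
tcp_pos: [0.5545, -0.0372, 0.1513]
tool_rot: [-0.163, 0.987, 0.001, -0.002]
force: [-0.4, -0.6, 0.3]
width: 0.607
```

Emit:
send_rows --pt "0 0 0" --pt "0 0 0" --pt "0 0 0" --pt "0 0 0" --pt "0 0 0" --roll '[0,0,0,0,0]' --jaw 1 --grip_force 12

```text
clock: 3.78
tcp_pos: [0.5569, -0.0376, 0.155]
tool_rot: [-0.164, 0.986, -0.0, 0.001]
force: [-0.1, -0.6, 6.1]
width: 0.32
```

Emit:
send_rows --pt "0 0 0" --pt "0 0 0" --pt "0 0 0" --pt "0 0 0" --roll '[0,0,0,0]'

```text
clock: 4.28
tcp_pos: [0.5569, -0.0376, 0.1551]
tool_rot: [-0.164, 0.986, -0.0, 0.001]
force: [0.5, 0.6, 6.6]
width: 0.322
```

Width 0.32 is 30 mm, so the knob is gripped. I'll lift it about 27 mm slowly.

Emit:
send_rows --pt "0 0 -0.006" --pt "0 0 -0.007" --pt "0 0 -0.007" --pt "0 0 -0.007" --pt "0 0 0" --roll '[0,0,0,0,0]'

```text
clock: 4.9
tcp_pos: [0.5563, -0.0376, 0.1815]
tool_rot: [-0.164, 0.986, -0.0, 0.0]
force: [4.3, 2.0, -1.2]
width: 0.322
```

```bash
python3 - <<'E'
from h import *
c=look('w2.png',.19) if 0 else cam('wrist','w2.png')
d=cam('scene','s2.png')
cv2.imwrite('pics/m2.png',np.vstack([c['frame'][80:300,100:560],cv2.resize(d['frame'][150:320,180:440],(460,300))])[:,:,::-1])
s=env.get_state();print(s['clock'],s['tcp_pos'],s['force'],s['width'])
for n,x in(('w',c),('s',d)): print(n,blobs(x,*COL['orange'],amin=200))
E
```

```text
5.0 [ 0.55616008 -0.03747743  0.18068816] [ 5.2058479   2.08246981 -0.50993533] 0.3201743292099053
w [([292, 221, 51, 20, 415], [317.1, 228.8]), ([285, 236, 64, 78, 3951], [316.8, 275.0]), ([272, 370, 99, 30, 394], [329.4, 388.8])]
s []
```

View pics/m2.png

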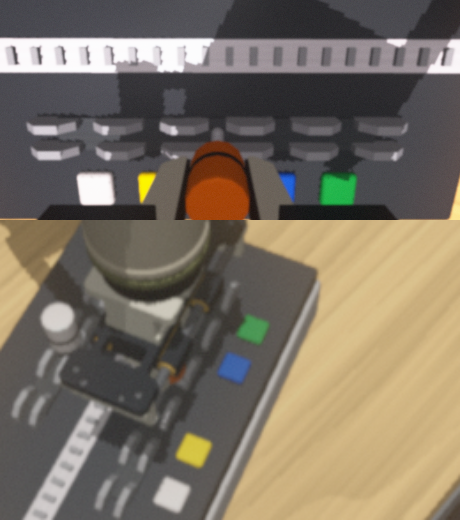

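The picture shows the knob clear of the rail in the jaws, lifted about 26 mm. A 5 N side force suggests the command is about 1 mm off in x, so I'll ease that and move 90 mm toward green.

Emit:
send_rows --pt "-0.001 0.005 0" --pt "0 0.01 0" --pt "0 0.01 0" --pt "0 0.01 0" --pt "0 0.01 0" --roll '[0,0,0,0,0]'

```text
clock: 5.62
tcp_pos: [0.5418, 0.0062, 0.1805]
tool_rot: [-0.164, 0.986, 0.0, -0.0]
force: [0.8, -0.2, -0.6]
width: 0.322
```

Emit:
send_rows --pt "0 0.01 0" --pt "0 0.01 0" --pt "0 0.01 0" --pt "0 0.01 0" --pt "0 0.005 0" --roll '[0,0,0,0,0]'

```text
clock: 6.25
tcp_pos: [0.5274, 0.0486, 0.1806]
tool_rot: [-0.165, 0.986, 0.0, -0.0]
force: [-0.0, 0.6, -1.5]
width: 0.316
```

Emit:
send_rows --pt "0 0 0" --pt "0 0 0" --roll '[0,0]'

```text
clock: 6.5
tcp_pos: [0.5278, 0.0478, 0.1806]
tool_rot: [-0.164, 0.986, -0.0, -0.0]
force: [0.1, -0.6, -1.1]
width: 0.319
```

```bash
python3 - <<'E'
from h import *
c=cam('wrist','w3.png'); d=cam('top','t3.png')
s=env.get_state();print(s['clock'],s['tcp_pos'],s['force'],s['width'],to([.5263,.0463,.155]))
for k in('orange','green','blue'):
  for n,x in(('w',c),('t',d)):
    print(k,n,[(b,ray(x,*b[1],.103).round(4)) for b in blobs(x,*COL[k],amin=200)])
E
```

```text
6.6 [0.52779904 0.04770536 0.18058862] [-0.75071085 -0.25726872 -1.02423443] 0.3202413972146784 [ 0.00186845 -0.00084357  0.025589  ]
orange w [(([453, 0, 85, 173, 3516], [493.5, 62.3]), array([0.3988, 0.1165, 0.103 ])), (([293, 221, 50, 20, 393], [317.3, 228.0]), array([0.5356, 0.0509, 0.103 ])), (([285, 235, 64, 78, 3912], [316.9, 274.5]), array([0.5705, 0.0626, 0.103 ])), (([58, 359, 48, 41, 520], [88.4, 377.2]), array([ 0.7212, -0.0835,  0.103 ])), (([262, 390, 115, 10, 595], [316.9, 396.2]), array([0.6796, 0.1   , 0.103 ]))]
orange t []
green w []
green t [(([81, 183, 27, 28, 295], [96.1, 195.2]), array([0.5611, 0.4165, 0.103 ]))]
blue w [(([237, 252, 19, 32, 361], [244.4, 263.5]), array([0.579 , 0.0099, 0.103 ]))]
blue t [(([607, 10, 33, 49, 286], [619.1, 38.7]), array([ 0.8244, -0.3945,  0.103 ])), (([205, 20, 177, 13, 1971], [294.0, 25.8]), array([0.84  , 0.1149, 0.103 ])), (([13, 59, 25, 25, 467], [25.2, 70.7]), array([0.76  , 0.5464, 0.103 ])), (([81, 78, 27, 34, 283], [96.0, 95.8]), array([0.7203, 0.4279, 0.103 ])), (([0, 182, 63, 25, 1166], [29.3, 192.4]), array([0.5633, 0.5231, 0.103 ]))]
```

View pics/w3.png

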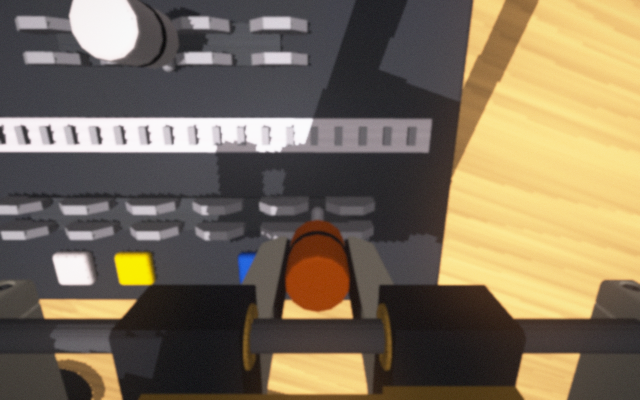

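The knob is at (317,270), hiding the green tab as expected, and it is within 1 mm of green_notch along the rail. I'll lower it 23 mm into the notch and release.

Emit:
send_rows --pt "0 -0.001 0.006" --pt "0 0 0.006" --pt "0 0 0.006" --pt "0 0 0.005" --pt "0 0 0" --roll '[0,0,0,0,0]'

```text
clock: 7.22
tcp_pos: [0.528, 0.0471, 0.1571]
tool_rot: [-0.164, 0.986, 0.0, -0.0]
force: [-0.0, -0.1, -1.1]
width: 0.324
```

Emit:
send_rows --pt "0 0 0" --pt "0 0 0" --pt "0 0 0" --pt "0 0 0" --pt "0 0 0" --roll '[0,0,0,0,0]' --jaw -0.1

```text
clock: 7.85
tcp_pos: [0.5281, 0.047, 0.1577]
tool_rot: [-0.164, 0.986, -0.0, 0.0]
force: [-0.8, 0.1, 0.6]
width: 0.548
```

```bash
python3 - <<'E'
from h import *
c=cam('wrist','w4.png')
print([b for b in blobs(c,*COL['orange'],amin=200)])
s=env.get_state();print(s['clock'],s['tcp_pos'],s['force'],s['width'])
E
```

```text
[([471, 0, 82, 160, 3328], [508.3, 54.7]), ([296, 219, 44, 16, 323], [317.0, 225.1]), ([286, 233, 63, 76, 3718], [317.1, 271.6]), ([254, 393, 150, 7, 671], [324.1, 396.3])]
7.9 [0.52808591 0.04702178 0.15764167] [-0.03455647  0.25143438  0.71461892] 0.5505235396521698
```

View pics/w4.png

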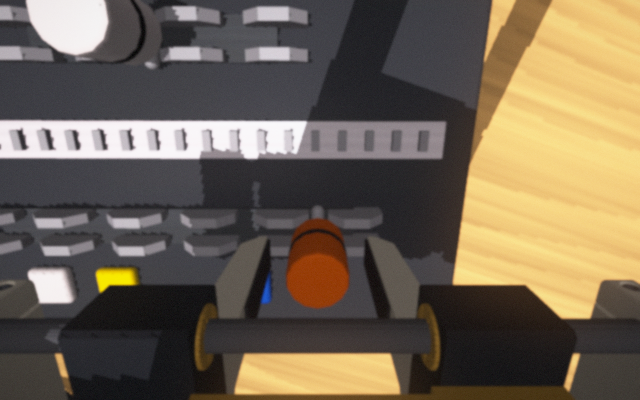

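The jaws are open and the knob at (317,270) stands clear between the fingers. I'll rise and check the seat against the first close view.

Emit:
send_rows --pt "0 0 -0.01" --pt "0 0 -0.02" --pt "0 0 -0.03" --pt "0 0 -0.035" --pt "0 0 -0.03" --roll '[0,0,0,0,0]'

```text
clock: 8.52
tcp_pos: [0.5283, 0.047, 0.285]
tool_rot: [-0.164, 0.986, -0.0, 0.001]
force: [0.5, 0.7, -0.4]
width: 0.55
```

Emit:
send_rows --pt "0 0 0" --pt "0 0 0" --pt "0 0 0" --roll '[0,0,0]'

```text
clock: 8.9
tcp_pos: [0.5274, 0.0471, 0.2811]
tool_rot: [-0.164, 0.986, 0.0, -0.001]
force: [-0.6, 0.3, -0.6]
width: 0.547
```

```bash
python3 - <<'E'
from h import *
c=look('w5.png') if 0 else cam('wrist','w5.png'); d=cam('scene','s5.png')
for n,x in(('w',c),('s',d)):
  for k in('orange','green','blue','yellow'):
    print(n,k,[(b,ray(x,*b[1],.165 if k=='orange' else .103).round(4)) for b in blobs(x,*COL[k],amin=190)])
s=env.get_state();print(s['clock'],s['tcp_pos'],s['force'],s['width'])
cv2.imwrite('pics/m5.png',np.vstack([c['frame'][0:260,100:560],cv2.resize(d['frame'][130:320,180:440],(460,336))])[:,:,::-1])
E
```

```text
w orange [(([413, 0, 88, 168, 3425], [454.0, 75.5]), array([0.4064, 0.11  , 0.165 ])), (([299, 176, 36, 40, 1115], [316.6, 195.8]), array([0.5242, 0.0459, 0.165 ])), (([576, 242, 61, 20, 419], [609.7, 249.0]), array([0.4886, 0.2946, 0.165 ]))]
w green [(([305, 213, 25, 20, 444], [317.0, 223.3]), array([0.5701, 0.0621, 0.103 ])), (([606, 262, 34, 21, 378], [626.3, 271.9]), array([0.5158, 0.3933, 0.103 ]))]
w blue [(([260, 208, 27, 25, 642], [273.2, 219.9]), array([0.581 , 0.0188, 0.103 ]))]
w yellow [(([583, 18, 55, 30, 268], [610.9, 34.2]), array([0.3218, 0.2453, 0.103 ])), (([171, 207, 30, 26, 674], [185.6, 219.9]), array([ 0.6098, -0.0653,  0.103 ]))]
s orange [(([290, 177, 18, 22, 328], [298.8, 187.3]), array([0.5302, 0.0412, 0.165 ]))]
s green [(([435, 90, 30, 20, 411], [448.6, 99.9]), array([0.5817, 0.4059, 0.103 ])), (([314, 204, 18, 16, 195], [322.6, 211.7]), array([0.5667, 0.059 , 0.103 ]))]
s blue [(([449, 20, 29, 29, 348], [462.8, 33.9]), array([0.4991, 0.5736, 0.103 ])), (([544, 79, 19, 14, 209], [553.3, 85.2]), array([0.712 , 0.5759, 0.103 ])), (([303, 225, 19, 17, 210], [311.8, 233.4]), array([0.581 , 0.0166, 0.103 ])), (([424, 246, 109, 138, 1668], [477.1, 315.5]), array([0.8619, 0.0858, 0.103 ]))]
s yellow [(([360, 36, 55, 47, 1480], [386.7, 58.4]), array([0.4247, 0.4104, 0.103 ])), (([279, 271, 21, 19, 268], [289.0, 280.1]), array([ 0.6101, -0.0681,  0.103 ]))]
9.0 [0.52753615 0.04703476 0.28132183] [-0.68908553  0.2953887   0.46033962] 0.5493206045915818
```

View pics/m5.png

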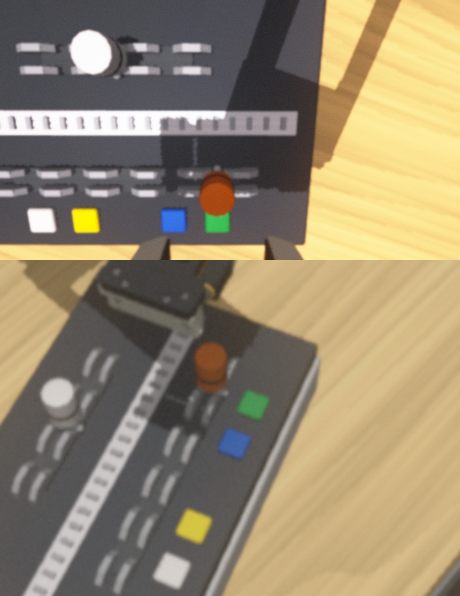

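Orange sits beside green in both views, and the white knob is unmoved. One check on height: compare the knob's outline rows in the scene view before and after with the calibrated prediction.

```bash
python3 - <<'E'
from h import *
c=cam('scene'); T=np.linalg.inv(np.array(c['cam_to_world'])); f=200/np.tan(np.radians(c['fov_y'])/2)
def pr(p): q=T[:3,:3]@np.array(p)+T[:3,3]; return np.array([q[0]/q[2]*f+c['cx'],q[1]/q[2]*f+c['cy']]).round(1)
th=np.linspace(0,2*np.pi,60)
for nm,x,y in(('start',.5552,-.0383),('end',.5263,.0463)):
  for h in(0,.004,.008):
    P=np.array([pr((x+.015*np.cos(t),y+.015*np.sin(t),.165+h)) for t in th]); print(nm,h,'top edge',P[:,1].min(),'cols',P[:,0].min(),P[:,0].max())
for n in('scene1','s5'):
  im=cv2.imread(f'pics/{n}.png'); hsv=cv2.cvtColor(im,cv2.COLOR_BGR2HSV)[160:265,250:325]
  m=cv2.inRange(hsv,(0,110,50),(19,255,255)); k,l,s,ce=cv2.connectedComponentsWithStats(m)
  print(n,[(s[i]+[250,160,0,0,0]).tolist() for i in range(1,k) if s[i][4]>20])
w=[cv2.imread(f'pics/{n}.png')[140:270] for n in('scene1','s5')]
d=cv2.absdiff(cv2.imread('pics/scene1.png'),cv2.imread('pics/s5.png'))
g=cv2.imread('pics/s5.png'); cv2.imwrite('pics/cmp.png',np.hstack([cv2.resize(cv2.imread(f'pics/{n}.png')[r:r+70,q:q+60],(360,420),interpolation=0) for n,r,q in(('scene1',208,245),('s5',164,269))]))
E
```

```text
start 0 top edge 220.8 cols 265.3 284.7
start 0.004 top edge 219.6 cols 265.0 284.6
start 0.008 top edge 218.4 cols 264.8 284.4
end 0 top edge 176.1 cols 289.9 308.5
end 0.004 top edge 174.8 cols 289.8 308.4
end 0.008 top edge 173.4 cols 289.7 308.4
scene1 [[265, 221, 20, 29, 455]]
s5 [[290, 176, 19, 29, 447]]
```

View pics/cmp.png

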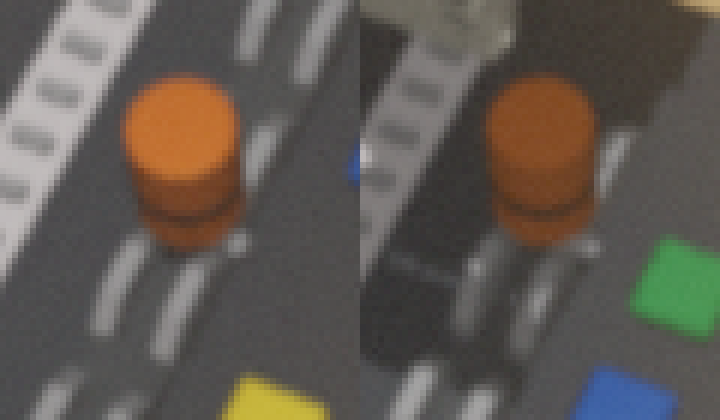

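The two crops look the same: same seat height, with the pin visible just below right of the knob. The top edge is at row 176 against a prediction of 176.1 for fully home, and the columns match too. The gripper is clear, so I'm handing in.

```bash
python3 -c "
from station import env
print(env.sign_off())"
```

```text
the job is handed in; nothing more can be done
None
```

I gripped the orange knob, lifted it about 26 mm and moved it 90 mm (two notches) along its rail. I lowered it into the notch beside the green tab, let go and raised the gripper clear. The job was handed in at about 9 s; the limit is 32 s.

**Seat and position:** In the scene view, the knob's top edge is at row 176, where 176.1 is predicted for fully home and 174.8 for 4 mm up. Its outline and seat look the same as before the move, and its columns match green_notch. The white knob looks unmoved in the pictures; I did not measure it.

**Forces:** The largest readings were about 7 N upward while gripping and about 5 N sideways after lifting. The sideways force eased after a 1 mm correction.

**Disagreement:** Blob centres put the travel at 87 mm (scene) and 89 mm (wrist), not 90 mm. I put this down to the gripper's shadow on the knob and the 2 mm play in the notch.

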